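# Gauge and load the 13 mm balance plate

## Robot

A 7-joint arm with a two-finger parallel gripper is mounted at the origin on the work surface. World frame = base frame: x ahead of the robot, y to its left, z up, the work surface at z = 0. Lengths are in mm, angles in rad, forces in N, time in s.
With the tool pointing down it reaches from about 400 to 900 mm from the base axis. Payload 5.6 kg.
Tool frame: the origin (TCP) lies between the finger pads; the fingertips stand 8 mm ahead of it and the grasp point (between the pads) lies 11 mm behind it; z points along the fingers, y is the line along which they close (so a half turn about z gives the same grasp; the last joint's range is limited). The gripper opens to 92 mm and grips with 3 to 60 N. Pads are 20 mm wide; open, the fingers measure 128 mm over their backs; the gripper's body (75 mm by 189 mm) begins 69 mm behind the grasp point.
Start: joints at [1.078, 0.468, -0.012, 1.603, 0.006, 1.071, -0.056], TCP at [282.572, -585.373, 222.592] pointing down, gripper open.
Joint ranges: [-2.53, 2.53], [-0.31, 2.02], [-1.57, 1.55], [0.28, 2.44], [-1.29, 4.43], [0.15, 1.84], [-2.92, 2.92]. Speed limits (rad/s): [2.57, 2.57, 3.14, 3.14, 3.14, 3.14, 3.14].

## Interface

Orientations are given as a rotation vector (axis times angle).
In Python, from rig import ctrl, vision, order gives the robot as it stands.
- The arm moves only by the tool move_arm, never from a script. Its argument "commands" is a list of rows, each a list of 5 numbers: the shift along the world's x, y, z in m, then the turn about the world's z in degrees, then the closure, from 0 (fully open) to 1 (shut). A call has exactly 10 rows; each row shifts and turns the commanded pose from where the row before left it; what a row does not reach is not made up. A row lasts 1/10 s, in which the tool goes at most 50 mm and 8.59 degrees, less where a joint would pass 70% of its speed; a pose out of reach is approached as far as the arm can. A call is refused whole if a number of a shift passes 0.05 or a number of a turn 8.59, either way. A call with a gripper value outside its range is refused whole. The fingers move at their own pace and stop on an object; the grip force is fixed at half the most. Time passes only in rows, so rows that do not move let the fingers close, or fill a call up. It gives the time, the measured TCP pose, the force, the opening and the grip force at its end, in the units of the state.
- ctrl.read_state(): the state, without advancing time (a new reading comes with each control period).
- vision.get_image(name): name is "side" or "top" or "wrist"; returns a dict with "image" (400x640x3 uint8, red, green, blue), "fx", "fy", "cx", "cy" (pixels), "view" (4x4, takes a point from world to camera coordinates). Camera axes: x right, y down, z forward; pixel columns grow to the right and rows downward; lengths in mm; the calibration is good to about 2 mm. The wrist camera is an equidistant fisheye: a pixel r from the principal point sees the ray r / f radians off the axis. A picture is of the moment at which its call begins. There is no depth.
- order.close_job(): hands the job in; it is judged then, once.
The state is a dict: "time_s": time; "qpos": joint angles; "joint_velocities": joint speeds; "tau": joint torques, N m; "tcp_pos": TCP position; "tool_rot": TCP orientation; "ft_force": force on the tool from outside, world axes, zero at the start; "torque": the same for the moment, N m; "finger_gap": finger opening in mm; "gripper_force": force on a finger pad.
Only numpy, scipy, OpenCV 4.12 (cv2) and the standard library are available. Lean on these libraries where they do the work, as an engineer would, in place of code of your own. Each camera call takes 0.05 s, during which the arm holds its last target. There are 200 camera calls.

## Task

The loaded side of the rotor needs the 13 mm balance plate opposite it: find it among the three look-alike plates in the rack by pinching each one and reading its thickness from the finger opening. Push that plate gently down into the rotor carrier's slot, past the sprung jaw, until it is fully home with its top level with the end posts. Leave the other two standing in the rack and everything else on the bench where it is.

Things in the scene. Friction and masses are not known exactly. Their poses are not given: they have to be found in the camera images.
- rack: fixed grey plastic rack, 96 (x) by 206 (y) by 42 mm high; three aluminium balance plates stand in its bays in a row along its y, 70 mm apart, faces square to y. Origin: centre of underside; z up. Comb teeth at the two x ends (|x| 32 to 48 mm) guide only the plates' end tongues, 1.6 mm play; plates lift straight out. Bay floors 12 mm up, plate tops 82 mm up
- bay0 (a point): centre of the floor of the bay at rack y = +70 mm; axes as the rack's. The plates (not listed singly): a flat core 60 mm wide (rack x), 70 mm tall, and an 8 mm thick tongue on each upright end, sticking out 10 mm (80 mm over all); 0.1 to 0.3 kg
- bay1 (a point): centre of the floor of the middle bay; axes as the rack's. The three plates' cores are 9.5, 13 and 16.5 mm thick, one of each, in an unknown order that changes every time; otherwise they look alike. Each is centred on its bay
- bay2 (a point): centre of the floor of the bay at rack y = -70 mm; axes as the rack's. At each bay both plate faces are free for fingers between the teeth (|x| below 30 mm), with 50 mm or more clear between neighbouring plates
- bay0_feeler (a joint): small sprung floor feeler in the +y bay of the rack: 0 when the bay is empty (feeler up), 0.004 m when a plate stands fully down in the bay. Any plate is heavy enough to hold it down
- bay1_feeler (a joint): small sprung floor feeler in the middle bay of the rack: 0 when the bay is empty (feeler up), 0.004 m when a plate stands fully down in the bay. Any plate is heavy enough to hold it down
- bay2_feeler (a joint): small sprung floor feeler in the -y bay of the rack: 0 when the bay is empty (feeler up), 0.004 m when a plate stands fully down in the bay. Any plate is heavy enough to hold it down
- carrier: fixed grey rotor carrier, base 124 (x) by 58 (y) mm, with an upright slot open at the top for a plate with faces square to its y. Origin: mid-slot, on the underside; z up. Slot walls 60 mm long (x), at y = -7.4 and +7.4 mm; slot floor 12 mm up, walls to 42 mm, flared lips to 48 mm. Ends open for the tongues; end posts beyond (inner faces x = -45, +45 mm, 12 by 26 mm, 82 mm tall)
- slot_mouth (a point): centre of the slot's mouth, 46 mm above the carrier's underside; axes as the carrier's. A 13 mm plate fully home stands on the slot floor, its top level with the end posts' tops, with 34 mm of it standing above the lips
- jaw (a joint): sprung jaw, 24 mm wide, mid +y wall, sloped from 44 to 30 mm up, then flat; pinches the plate against the -y wall. 0 at rest (10.5 mm gap), at most 0.0044 m. A 13 mm plate pushes it back 0.0025 m (spring 4 N there) and needs a push of about 5 to 18 N all the way down; friction then holds it. A 9.5 mm plate leaves it at 0; a 16.5 mm plate does not enter the slot
- seat (a joint): feeler in the slot floor, light spring: 0 when up (6 mm above the slot floor), 0.006 m when a plate stands on the slot floor
- beaker: empty glass beaker, 56 mm across, 75 mm high, loose bystander; origin: centre of underside
- bottle: white plastic bottle, 60 mm across, 130 mm high, loose bystander; origin: centre of underside
- dish: closed clear dish, 86 mm across, 15 mm high, loose bystander; origin: centre of underside
- pipette: pipette lying on the bench, 230 mm long, 24 mm thick, loose bystander; origin: on the work surface below its middle
There are look-alikes about, which are no part of the job. There is more than one size of the rack; the one meant has the size given above.

How it is judged (in metres and radians):
On the way, in this order (a step that is already met when the one before it is completed fails the run):
1. one plate has been lifted out of the rack (((value of joint bay0_feeler below 0.0015 m and value of joint each of bay1_feeler, bay2_feeler above 0.0025 m) or (value of joint each of bay0_feeler, bay2_feeler above 0.0025 m and value of joint bay1_feeler below 0.0015 m) or (value of joint each of bay0_feeler, bay1_feeler above 0.0025 m and value of joint bay2_feeler below 0.0015 m))), for 0.2 s.
2. the 13 mm plate is fully home in the carrier (value of joint seat above 0.0045 m and value of joint jaw between 0.0017 and 0.0034 m), for 0.2 s.
At the end, for the whole second after the job is handed in: The 13 mm plate stands on the carrier's slot floor (seat feeler pressed more than 4.5 of 6 mm) with the sprung jaw pushed back 1.7 to 3.4 mm by its thickness, and the other two plates stand down in their rack bays (two bay feelers pressed more than 2.5 mm, one below 1.5 mm) (all of step 2 and ((value of joint bay0_feeler below 0.0015 m and value of joint each of bay1_feeler, bay2_feeler above 0.0025 m) or (value of joint each of bay0_feeler, bay2_feeler above 0.0025 m and value of joint bay1_feeler below 0.0015 m) or (value of joint each of bay0_feeler, bay1_feeler above 0.0025 m and value of joint bay2_feeler below 0.0015 m))); the robot touches nothing.
It fails at once if the carrier is pushed with more than 60 N in all (a gentle push is enough) (contact force between carrier and anything else above 60 N).
It fails at once if a bystander (beaker, bottle, dish, pipette) is moved by more than 30 mm (distance of any of beaker, bottle, dish, pipette from where it was at the start of the episode above 0.03 m).
It also fails if it takes over 54 s, if anything falls off the work surface, if the arm or the gripper's body presses on something with over 40 N, if the wrist force passes 120 N, or if a joint passes its speed limit or range.

## Working session

There is one attempt and no reset: what is moved stays moved. The work goes in short steps, Python scripts to look and compute and a tool call to move; the robot and the scene stay as the last step left them, time stands still between calls to the robot, and variables do not carry over. Pictures are saved under pics/ and viewed, at most 11 in all, crops included, and the job is handed in when it is done.

Besides the shell and the picture viewer there is one more tool, called after "Request:" as a command line: name --pt "numbers of a row" for each row, then --argument value for the rest. move_arm: Moves the arm, as the interface text tells. Its arguments: {"type":"object","properties":{"commands":{"type":"array"}},"required":["commands"]}

```bash
mkdir -p pics; cat > h.py <<'E'
import numpy as np, cv2
from rig import ctrl, vision, order
def shot(n,f):
    d=vision.get_image(n); cv2.imwrite('pics/'+f,d['image'][:,:,::-1]); np.savez('pics/'+f+'.npz',**d); return d
def load(f): return dict(np.load('pics/'+f+'.npz'))
def ray(d,u,v):
    V=d['view']; R=V[:3,:3]; o=-R.T@V[:3,3]
    x=(u-d['cx'])/d['fx']; y=(v-d['cy'])/d['fy']
    return o,R.T@np.array([x,y,1.])
def fray(d,u,v):
    V=d['view']; R=V[:3,:3]; o=-R.T@V[:3,3]
    a=(u-d['cx'])/d['fx']; b=(v-d['cy'])/d['fy']; r=np.hypot(a,b)+1e-12
    return o,R.T@np.array([np.sin(r)*a/r,np.sin(r)*b/r,np.cos(r)])
def onz(o,r,z): return o+r*(z-o[2])/r[2]
E
python3 - <<'E'
from h import *
for n in('top','side'):
    d=shot(n,n+'0.png'); print(n,d['fx'],d['cx'],d['cy'],np.round(d['view'],3).tolist())
s=ctrl.read_state();print({k:s[k] for k in('time_s','tool_rot','tcp_pos','ft_force','finger_gap')})
E
```

```text
top 390.1830860848218 321.8416421999667 197.41463640866388 [[-0.007, -1.0, 0.01, 69.939], [-0.981, 0.005, -0.192, 541.746], [0.192, -0.011, -0.981, 1123.209], [0.0, 0.0, 0.0, 1.0]]
side 417.47655317224957 316.17167883105645 199.18835045901287 [[-0.867, -0.498, -0.015, 523.163], [-0.325, 0.587, -0.741, 176.6], [0.378, -0.638, -0.671, 1112.194], [0.0, 0.0, 0.0, 1.0]]
{'time_s': 0.1, 'tool_rot': array([-3.06101681e+00, -7.00200321e-01,  7.66177228e-04]), 'tcp_pos': array([ 282.31295185, -584.92275949,  221.73422247]), 'ft_force': array([-0.12085062, -0.18162304, -0.50637484]), 'finger_gap': 91.80101917751678}
```

View pics/top0.png

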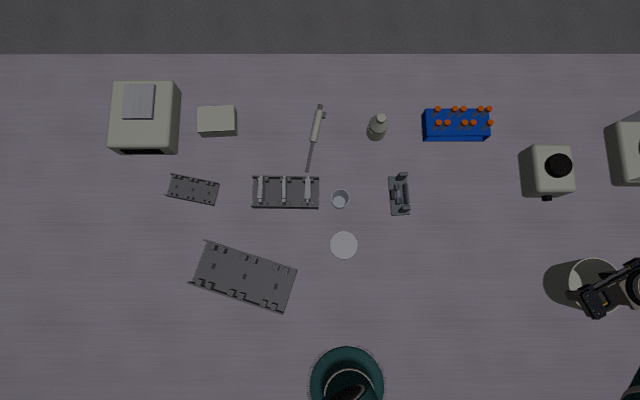

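View pics/side0.png

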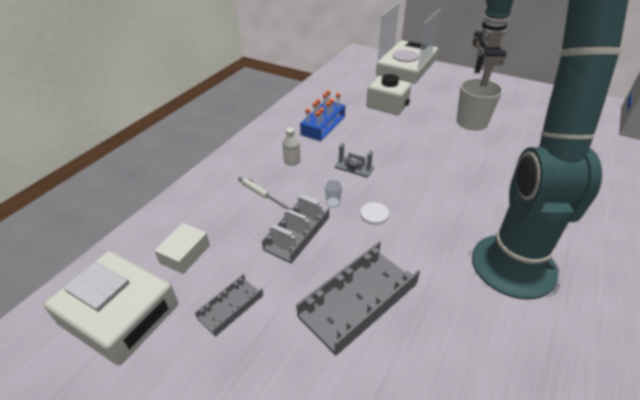

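The top view shows the loaded rack at about (252-319, 176-209) and the carrier at about (388-411, 172-216). The beaker is at (340,199), the dish at (344,245), the bottle at (377,125) and the pipette at (315,138). The gripper starts over a bin on the right.

```bash
python3 - <<'E'
from h import *
d=load('top0.png'); im=d['image'][:,:,::-1]
g=cv2.cvtColor(im,cv2.COLOR_BGR2GRAY); 
def P(u,v,z): return np.round(onz(*ray(d,u,v),z),1)
# dark mask rects
m=((g<115)).astype(np.uint8); m[:60]=0
m=cv2.morphologyEx(m,cv2.MORPH_CLOSE,np.ones((5,5)))
n,l,s,c=cv2.connectedComponentsWithStats(m)
for i in range(1,n):
    if s[i,4]>200: 
        cn=cv2.findContours((l==i).astype(np.uint8),0,1)[0][0]
        r=cv2.minAreaRect(cn); print(s[i].tolist(),r,P(*r[0],20))
for nm,u,v,z in [('beaker',340,199,40),('dish',344,245,10),('bottle',377,125,60),('pip',315,138,12)]: print(nm,P(u,v,z))
crop=im[160:225,240:420]; cv2.imwrite('pics/c0.png',cv2.resize(crop,None,fx=4.4,fy=4.4,interpolation=cv2.INTER_CUBIC))
E
```

```text
[0, 60, 640, 340, 211566] ((319.5, 229.5), (339.0, 639.0), 90.0) [448.9  74.2  20. ]
beaker [539.3  11.4  40. ]
dish [ 4.021e+02 -4.000e-01  1.000e+01]
bottle [ 769.2 -106.3   60. ]
pip [744.6  86.9  12. ]
```

View pics/c0.png

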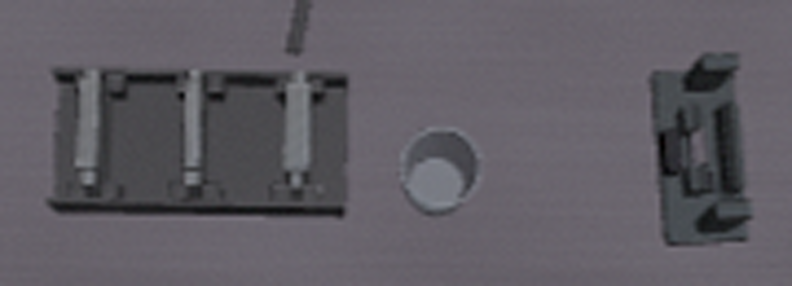

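The three plates' top bars are at crop x = 89, 193 and 298. By eye the left one is the middle thickness, and pinching will decide. The carrier is at crop (700,155) and turned slightly. I'll compute rough positions next.

```bash
python3 - <<'E'
from h import *
d=load('top0.png')
def P(u,v,z): return np.round(onz(*ray(d,240+u/4.4,160+v/4.4),z),1)
for u,a,b in((89,72,190),(193,72,188),(299,72,188)): print('plate',P(u,a,82),P(u,b,82))
for c in((652,70),(745,72),(668,243),(747,241)): print('base',P(*c,12))
for c in((724,60),(737,205)): print('posttop',P(*c,82))
print(P(440,172,75))
from scipy.spatial.transform import Rotation as R
s=ctrl.read_state();print(R.from_rotvec(s['tool_rot']).as_matrix().round(3))
E
```

```text
plate [600.7 249.1  82. ] [520.  247.2  82. ]
plate [600.4 179.2  82. ] [521.  178.2  82. ]
plate [600.1 107.8  82. ] [520.7 107.8  82. ]
base [ 618.2 -143.7   12. ]
base [ 616.4 -210.5   12. ]
base [ 492.8 -150.    12. ]
base [ 493.9 -205.7   12. ]
posttop [ 607.2 -179.6   82. ]
posttop [ 507.7 -183.5   82. ]
[532.4  13.4  75. ]
[[ 0.901  0.435 -0.001]
 [ 0.435 -0.901  0.001]
 [-0.    -0.002 -1.   ]]
```

Request:
move_arm --pt "0 0 0.05 0 0" --pt "0 0 0.05 0 0" --pt "0.02 0.03 0.03 0 0" --pt "0.035 0.045 0 0 0" --pt "0.035 0.045 0 0 0" --pt "0.035 0.045 0 0 0" --pt "0.035 0.045 0 0 0" --pt "0.035 0.045 0 0 0" --pt "0.035 0.045 0 0 0.3" --pt "0.035 0.045 0 0 0.45"

```text
time_s: 1.1
tcp_pos: [518.1, -277.3, 352.4]
tool_rot: [-3.063, -0.7, 0.001]
ft_force: [0.7, -0.2, 0.1]
finger_gap: 78.0
gripper_force: 0.0
```

Request:
move_arm --pt "0.01 0.03 -0.02 -8.3 0.45" --pt "0.01 0.03 -0.02 -8.3 0.45" --pt "0.01 0.03 -0.02 -8.3 0.45" --pt "0 0 0 0 0.45" --pt "0 0 0 0 0.45" --pt "0 0 0 0 0.45" --pt "0 0 0 0 0.45" --pt "0 0 0 0 0.45" --pt "0 0 0 0 0.45" --pt "0 0 0 0 0.45"

```text
time_s: 2.1
tcp_pos: [547.4, -189.5, 292.8]
tool_rot: [3.141, 0.023, 0.0]
ft_force: [0.3, -0.1, -0.3]
finger_gap: 50.4
gripper_force: 0.0
```

```bash
python3 - <<'E'
from h import *
d=shot('wrist','w1.png'); print(d['fx'],d['cx'],d['cy'],np.round(d['view'],3).tolist())
E
```

```text
309.70691628693146 320.91959693405613 198.2401100879496 [[0.015, -1.0, -0.0, -197.139], [-0.962, -0.014, 0.272, 473.683], [-0.272, -0.004, -0.962, 607.578], [0.0, 0.0, 0.0, 1.0]]
```

View pics/w1.png

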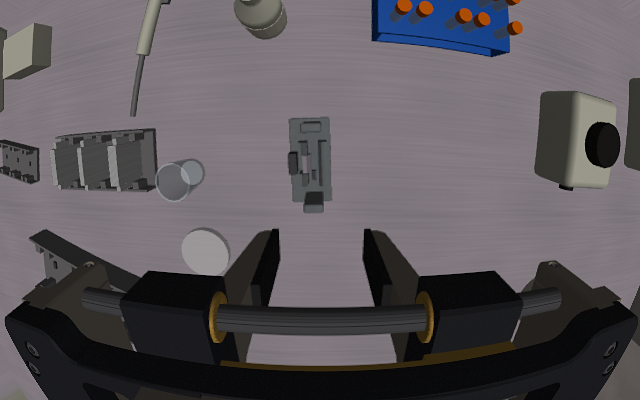

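The carrier is at about (310,160) in this picture, with its base corners near (289-331, 117-202), the far post at (311,127) and the near post at (313,202). I'll enlarge it to pick the points.

```bash
python3 - <<'E'
from h import *
d=load('w1.png');c=d['image'][105:220,275:345,::-1]
cv2.imwrite('pics/c1.png',cv2.resize(c,None,fx=5,fy=5,interpolation=cv2.INTER_CUBIC))
E
```

```text
(no output)
```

View pics/c1.png

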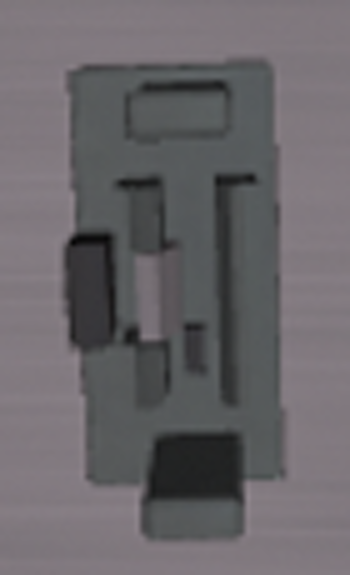

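The far post's top spans crop (126-230, 90-137) and the near post's top spans (143-243, 498-538). The slot lies between the lips at crop x of about 160 and 218.

```bash
python3 - <<'E'
from h import *
d=load('w1.png')
def P(u,v,z): return np.round(onz(*fray(d,275+u/5-.4,105+v/5-.4),z),1)
for n,c,z in(('far',[(128,90),(230,90),(126,137),(230,134)],82),('near',[(145,500),(242,500),(143,538),(243,536)],82),
 ('base',[(70,72),(270,65),(88,480),(284,476)],12),('wallL',[(162,182),(168,400)],48),('wallR',[(217,182),(223,402)],48)):
    p=np.array([P(*k,z) for k in c]); print(n,p.tolist(),p.mean(0).round(1))
E
```

```text
far [[612.0, -163.4, 82.0], [612.2, -187.8, 82.0], [600.6, -163.0, 82.0], [601.6, -188.0, 82.0]] [ 606.6 -175.6   82. ]
near [[509.6, -167.8, 82.0], [510.0, -192.3, 82.0], [499.5, -167.3, 82.0], [500.4, -192.7, 82.0]] [ 504.9 -180.    82. ]
base [[614.9, -142.2, 12.0], [617.4, -199.0, 12.0], [494.2, -146.9, 12.0], [496.3, -205.5, 12.0]] [ 555.7 -173.4   12. ]
wallL [[586.6, -170.3, 48.0], [527.6, -172.2, 48.0]] [ 557.1 -171.2   48. ]
wallR [[586.8, -184.7, 48.0], [527.2, -187.1, 48.0]] [ 557.  -185.9   48. ]
```

Post spacing measures 101.7 mm against 102 expected. The carrier is at (556,-178) with yaw about 2.5°. Now I'll move to the right-hand plate.

Request:
move_arm --pt "0.003 0.042 0 0 0.45" --pt "0.002 0.043 0 0 0.45" --pt "0.002 0.043 -0.03 0 0.45" --pt "0.002 0.043 -0.03 0 0.45" --pt "0.002 0.043 -0.03 0 0.45" --pt "0.002 0.043 -0.03 0 0.45" --pt "0 0.04 0 0 0.45" --pt "0 0 0 0 0.45" --pt "0 0 0 0 0.45" --pt "0 0 0 0 0.45"

```text
time_s: 3.15
tcp_pos: [560.5, 98.4, 178.5]
tool_rot: [3.141, 0.021, 0.001]
ft_force: [-0.4, 0.1, -0.3]
finger_gap: 50.7
gripper_force: 0.0
```

```bash
python3 - <<'E'
from h import *
d=shot('wrist','w2.png')
E
```

```text
(no output)
```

View pics/w2.png

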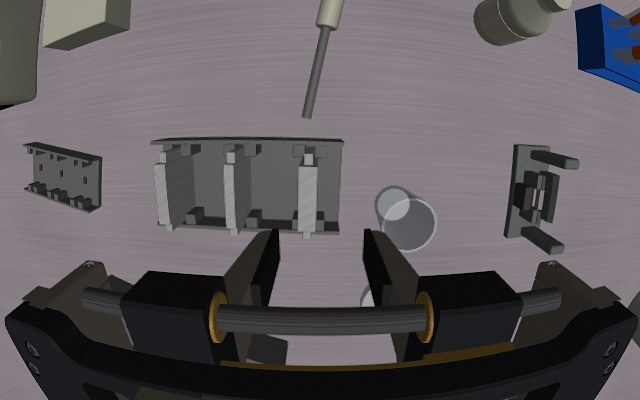

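The rack fills (150-343, 138-235). The right plate's top face spans u 298-318 and v 164-232, the middle plate is at u 225-237, and the left plate is at u 155-168.

```bash
python3 - <<'E'
from h import *
d=load('w2.png')
for n,c in(('R',[(301,165),(317,165),(298,232),(317,232)]),('M',[(226,163),(236,163),(226,229),(237,229)]),('L',[(155,164),(167,164),(160,226),(172,226)])):
    p=np.array([onz(*fray(d,*k),82) for k in c]).round(1); print(n,p[:,:2].tolist(),p.mean(0).round(1))
E
```

```text
R [[592.8, 116.0], [593.0, 102.5], [531.7, 119.0], [532.0, 101.8]] [562.4 109.8  82. ]
M [[594.6, 182.1], [594.5, 172.9], [532.8, 186.5], [533.2, 175.7]] [563.8 179.3  82. ]
L [[594.9, 254.5], [594.6, 241.2], [533.1, 257.4], [533.7, 243.4]] [564.1 249.1  82. ]
```

Request:
move_arm --pt "0.001 0.011 -0.01 0 0.45" --pt "0 0 -0.03 0 0.45" --pt "0 0 -0.03 0 0.45" --pt "0 0 -0.03 0 0.45" --pt "0 0 -0.018 0 0.45" --pt "0 0 0 0 0.6" --pt "0 0 0 0 0.9" --pt "0 0 0 0 1" --pt "0 0 0 0 1" --pt "0 0 0 0 1"

```text
time_s: 4.2
tcp_pos: [561.9, 110.8, 61.4]
tool_rot: [-3.141, -0.023, -0.003]
ft_force: [0.0, 0.5, 3.0]
finger_gap: 16.3
gripper_force: 29.8
```

Request:
move_arm --pt "0 0 0 0 0.6" --pt "0 0 0 0 0.45" --pt "0 0 0 0 0.45" --pt "0 0 0.035 0 0.45" --pt "0 0 0.035 0 0.45" --pt "0 0.035 0 0 0.45" --pt "0 0.035 0 0 0.45" --pt "0 0 0 0 0.45" --pt "0 0 -0.035 0 0.45" --pt "0 0 -0.035 0 0.45"

```text
time_s: 5.2
tcp_pos: [562.0, 180.7, 60.3]
tool_rot: [-3.141, -0.024, -0.004]
ft_force: [0.4, 0.3, -0.7]
finger_gap: 50.2
gripper_force: 0.0
```

Request:
move_arm --pt "0 0 0 0 0.6" --pt "0 0 0 0 0.9" --pt "0 0 0 0 1" --pt "0 0 0 0 1" --pt "0 0 0 0 1" --pt "0 0 0 0 1" --pt "0 0 0 0 0.6" --pt "0 0 0 0 0.45" --pt "0 0 0 0 0.45" --pt "0 0 0 0 0.45"

```text
time_s: 6.2
tcp_pos: [560.9, 180.8, 60.1]
tool_rot: [3.141, 0.024, -0.001]
ft_force: [-1.4, 1.7, 0.1]
finger_gap: 39.2
gripper_force: 0.0
```

Request:
move_arm --pt "0 0 0 0 0.45" --pt "0 0 0 0 0.45" --pt "0 0 0.035 0 0.45" --pt "0 0 0.035 0 0.45" --pt "0 0.035 0 0 0.45" --pt "0 0.034 0 0 0.45" --pt "0 0 0 0 0.45" --pt "0 0 -0.035 0 0.45" --pt "0 0 -0.035 0 0.45" --pt "0 0 0 0 0.45"

```text
time_s: 7.2
tcp_pos: [557.8, 247.3, 55.7]
tool_rot: [3.137, 0.023, -0.013]
ft_force: [-1.1, -0.7, -0.2]
finger_gap: 50.6
gripper_force: 0.0
```

Request:
move_arm --pt "0 0 0 0 0.6" --pt "0 0 0 0 0.9" --pt "0 0 0 0 1" --pt "0 0 0 0 1" --pt "0 0 0 0 1" --pt "0 0 0 0 1" --pt "0 0 0 0 1" --pt "0 0 0 0 1" --pt "0 0 0 0 1" --pt "0 0 0 0 1"

```text
time_s: 8.2
tcp_pos: [561.6, 250.6, 61.2]
tool_rot: [-3.14, -0.024, -0.002]
ft_force: [-1.4, 0.3, 6.1]
finger_gap: 12.8
gripper_force: 29.8
```

12.8 mm reads as the 13 mm plate, and the right one read 16.3 mm. Next is lifting it straight out.

Request:
move_arm --pt "0 0 0.015 0 1" --pt "0 0 0.02 0 1" --pt "0 0 0.02 0 1" --pt "0 0 0.025 0 1" --pt "0 0 0.03 0 1" --pt "0 0 0.03 0 1" --pt "0 -0.01 0 0 1" --pt "0 -0.025 0 0 1" --pt "0 -0.03 0 0 1" --pt "0 -0.03 0 0 1"

```text
time_s: 9.2
tcp_pos: [559.8, 152.4, 198.9]
tool_rot: [3.139, 0.024, -0.005]
ft_force: [-0.4, 0.0, -1.7]
finger_gap: 12.5
gripper_force: 29.9
```

Request:
move_arm --pt "0 -0.04 0 0 1" --pt "0 -0.04 0 0 1" --pt "0 -0.04 0 0 1" --pt "0 -0.04 0 0 1" --pt "-0.001 -0.04 0 0.4 1" --pt "-0.001 -0.04 0 0.5 1" --pt "-0.001 -0.04 0 0.4 1" --pt "-0.001 -0.03 0 0.4 1" --pt "-0.001 -0.015 0 0 1" --pt "0 0 0 0 1"

```text
time_s: 10.2
tcp_pos: [554.5, -172.8, 199.3]
tool_rot: [3.14, 0.063, -0.004]
ft_force: [-0.8, 0.2, -2.2]
finger_gap: 12.7
gripper_force: 29.9
```

```bash
python3 - <<'E'
from h import *
d=shot('wrist','w3.png'); cv2.imwrite('pics/c3.png',cv2.resize(d['image'][100:300,200:440,::-1],None,fx=3.3,fy=3,interpolation=cv2.INTER_CUBIC))
s=ctrl.read_state();print(s['tcp_pos'],s['tool_rot'],s['ft_force'],s['finger_gap'])
E
```

```text
[ 555.16756674 -170.16495641  199.46389889] [-3.14000153e+00 -6.82600088e-02  2.86546193e-03] [-0.41423766  0.0335187  -2.38174116] 12.511390924815691
```

View pics/c3.png

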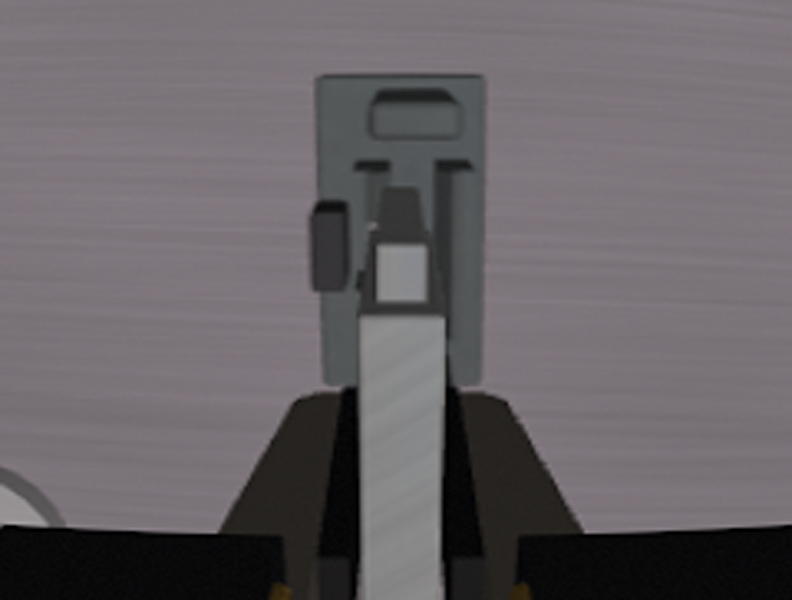

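The held plate's tongue top is at crop (377-428, 245-302). The far post's top is at (369-462, 98-138), and the slot lip edges are at about x = 391 and 435 at v = 165.

```bash
python3 - <<'E'
from h import *
d=load('w3.png')
def P(u,v,z): return onz(*fray(d,200+u/3.3-.35,100+v/3-.33),z)
for n,c,z in(('post',[(370,100),(462,100),(369,138),(462,138)],82),('tong',[(377,245),(428,245),(376,302),(428,302)],220),('core',[(360,318),(445,318),(359,590),(442,590)],220),
  ('bot',[(385,188),(417,188)],150),('lip',[(391,163),(435,163)],48),('basetop',[(318,76),(485,76)],12)):
    p=np.array([P(*k,z) for k in c]).round(1); print(n,p[:,:2].tolist(),p.mean(0).round(1))
q=[]
for i in range(12):
    vision.get_image('wrist'); s=ctrl.read_state(); q.append(np.r_[s['tcp_pos'],s['tool_rot']*np.sign(s['tool_rot'][0])])
print(np.round(q,2)[::4],np.mean(q,0).round(3)); 
V=vision.get_image('wrist')['view'];print((-V[:3,:3].T@V[:3,3]).round(1), (-d['view'][:3,:3].T@d['view'][:3,3]).round(1), V.round(3).tolist())
E
```

```text
post [[612.2, -161.9], [613.3, -187.0], [600.7, -162.1], [601.7, -187.6]] [ 607.  -174.6   82. ]
tong [[599.1, -167.3], [599.4, -174.6], [589.8, -167.5], [590.1, -175.0]] [ 594.6 -171.1  220. ]
core [[587.0, -165.3], [587.5, -177.6], [535.1, -166.4], [535.7, -180.1]] [ 561.3 -172.4  220. ]
bot [[596.6, -167.6], [596.9, -174.3]] [ 596.8 -171.   150. ]
lip [[588.6, -168.3], [589.2, -181.9]] [ 588.9 -175.1   48. ]
basetop [[615.9, -142.0], [618.2, -198.8]] [ 617.  -170.4   12. ]
[[ 5.5565e+02 -1.6857e+02  1.9969e+02  3.1400e+00  7.0000e-02 -0.0000e+00]
 [ 5.5634e+02 -1.6816e+02  2.0026e+02  3.1400e+00  7.0000e-02 -0.0000e+00]
 [ 5.5620e+02 -1.6946e+02  2.0030e+02  3.1400e+00  7.0000e-02  0.0000e+00]] [ 5.56175e+02 -1.68801e+02  2.00186e+02  3.14000e+00  7.30000e-02
 -0.00000e+00]
[ 632.7 -166.2  363.2] [ 631.5 -169.3  362. ] [[0.045, -0.999, -0.0, -194.527], [-0.961, -0.043, 0.272, 501.979], [-0.272, -0.012, -0.962, 519.603], [0.0, 0.0, 0.0, 1.0]]
```

Request:
move_arm --pt "-0.002 -0.003 -0.02 0 1" --pt "-0.002 -0.003 -0.02 0 1" --pt "0 0 -0.02 0 1" --pt "0 0 0 0 1" --pt "0 0 0 0 1" --pt "0 0 0 0 1" --pt "0 0 0 0 1" --pt "0 0 0 0 1" --pt "0 0 0 0 1" --pt "0 0 0 0 1"

```text
time_s: 11.9
tcp_pos: [552.2, -176.2, 140.5]
tool_rot: [3.141, 0.07, 0.001]
ft_force: [-0.0, 0.8, -1.5]
finger_gap: 13.1
gripper_force: 29.9
```

```bash
python3 - <<'E'
from h import *
q=[]
for i in range(6):
    d=vision.get_image('wrist'); s=ctrl.read_state(); q.append(np.r_[s['tcp_pos'],s['tool_rot']*np.sign(s['tool_rot'][0])])
print(np.round(q,2)[::4],np.mean(q,0).round(3))
d=shot('wrist','w4.png'); cv2.imwrite('pics/c4.png',cv2.resize(d['image'][110:260,260:380,::-1],None,fx=4,fy=4,interpolation=cv2.INTER_CUBIC))
E
```

```text
[[ 5.5213e+02 -1.7624e+02  1.4042e+02  3.1400e+00  7.0000e-02  0.0000e+00]
 [ 5.5205e+02 -1.7618e+02  1.4021e+02  3.1400e+00  7.0000e-02 -0.0000e+00]] [ 5.52081e+02 -1.76201e+02  1.40285e+02  3.14100e+00  7.00000e-02
  0.00000e+00]
```

View pics/c4.png

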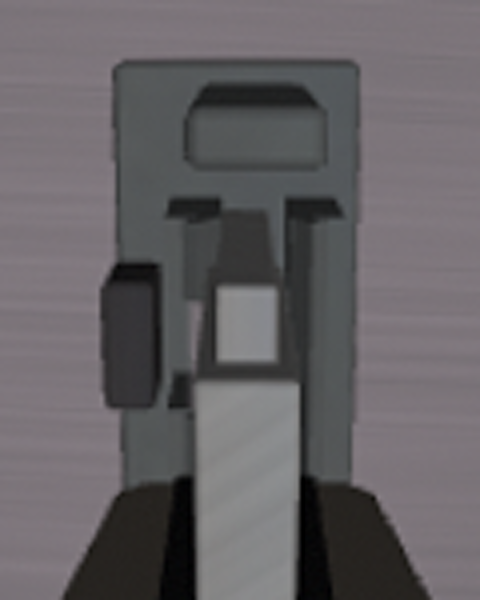

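The tongue top is at crop (217-278, 284-362). The far post's top is at (187-327, 105-168), and the lips' inner edges are at x = 220 and 286 at v = 200-217.

```bash
python3 - <<'E'
from h import *
d=load('w4.png')
def P(u,v,z): return onz(*fray(d,260+u/4-.38,110+v/4-.38),z)
zt=140.3+20.8
for n,c,z in(('post',[(187,105),(326,105),(187,168),(327,168)],82),('tong',[(217,285),(278,285),(217,362),(278,362)],zt),('core',[(197,382),(299,382),(196,595),(298,595)],zt),
  ('bottongue',[(222,210),(266,210)],zt-70),('lip',[(220,200),(286,200)],48),('base',[(115,64),(358,64)],12)):
    p=np.array([P(*k,z) for k in c]).round(1); print(n,p[:,:2].tolist(),p.mean(0).round(1))
E
```

```text
post [[611.7, -162.8], [612.8, -187.5], [600.3, -163.2], [601.5, -188.3]] [ 606.6 -175.4   82. ]
tong [[596.8, -170.5], [597.1, -177.7], [587.4, -170.9], [587.7, -178.1]] [ 592.2 -174.3  161.1]
core [[584.7, -168.6], [585.3, -180.8], [556.2, -169.3], [556.8, -182.4]] [ 570.8 -175.3  161.1]
bottongue [[594.4, -169.9], [594.7, -177.5]] [ 594.6 -173.7   91.1]
lip [[589.5, -168.9], [590.2, -182.6]] [ 589.8 -175.8   48. ]
base [[615.4, -142.5], [617.9, -199.2]] [ 616.6 -170.8   12. ]
```

Request:
move_arm --pt "-0.001 -0.002 0 0 1" --pt "0 0 -0.01 0 1" --pt "0 0 -0.01 0 1" --pt "0 0 -0.01 0 1" --pt "0 0 -0.008 0 1" --pt "0 0 0 0 1" --pt "0 0 0 0 1" --pt "0 0 0 0 1" --pt "0 0 0 0 1" --pt "0 0 0 0 1"

```text
time_s: 13.25
tcp_pos: [551.3, -178.3, 102.7]
tool_rot: [3.141, 0.07, 0.001]
ft_force: [1.1, 0.4, -1.8]
finger_gap: 12.7
gripper_force: 29.9
```

```bash
python3 - <<'E'
from h import *
d=shot('wrist','w5.png'); cv2.imwrite('pics/c5.png',cv2.resize(d['image'][110:260,260:380,::-1],None,fx=4,fy=4,interpolation=cv2.INTER_CUBIC))
s=ctrl.read_state();print(s['tcp_pos'],s['ft_force'])
E
```

```text
[ 551.2785313  -178.30336693  102.61486838] [ 0.55862624 -0.25872871 -1.06180287]
```

View pics/c5.png

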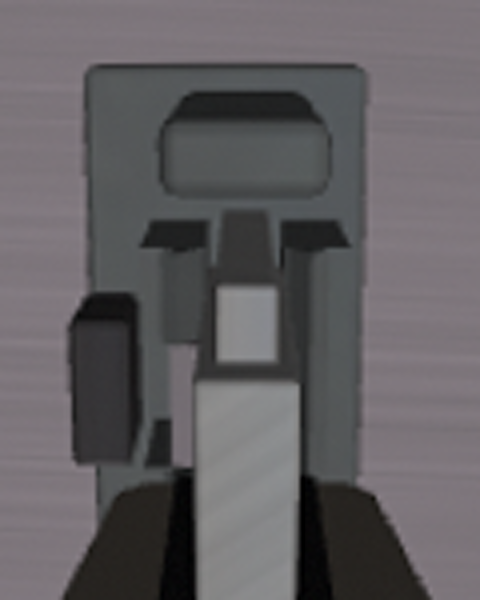

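The lips' inner edges (207 and 282, centre 244.5) and the tongue bottom (222-268, centre 245) line up. I'll go down gently.

Request:
move_arm --pt "0 0 -0.004 0 1" --pt "0 0 -0.004 0 1" --pt "0 0 -0.003 0 1" --pt "0 0 -0.003 0 1" --pt "0 0 -0.003 0 1" --pt "0 0 -0.003 0 1" --pt "0 0 0 0 1" --pt "0 0 0 0 1" --pt "0 0 0 0 1" --pt "0 0 0 0 1"

```text
time_s: 14.3
tcp_pos: [551.4, -178.6, 82.3]
tool_rot: [3.14, 0.07, 0.001]
ft_force: [2.1, -3.7, -2.2]
finger_gap: 12.5
gripper_force: 29.9
```

Request:
move_arm --pt "0 0 -0.002 0 1" --pt "0 0 -0.002 0 1" --pt "0 0 -0.002 0 1" --pt "0 0 -0.002 0 1" --pt "0 0 -0.002 0 1" --pt "0 0 -0.002 0 1" --pt "0 0 -0.002 0 1" --pt "0 0 -0.002 0 1" --pt "0 0 0 0 1" --pt "0 0 0 0 1"

```text
time_s: 15.3
tcp_pos: [550.9, -178.2, 65.8]
tool_rot: [-3.141, -0.07, 0.0]
ft_force: [1.1, -4.3, -4.6]
finger_gap: 12.6
gripper_force: 30.0
```

Request:
move_arm --pt "0 0 -0.001 0 1" --pt "0 0 -0.001 0 1" --pt "0 0 -0.001 0 1" --pt "0 0 -0.001 0 1" --pt "0 0 -0.001 0 1" --pt "0 0 0 0 1" --pt "0 0 0 0 1" --pt "0 0 0 0 1" --pt "0 0 0 0 1" --pt "0 0 0 0 1"

```text
time_s: 16.3
tcp_pos: [551.2, -178.2, 61.3]
tool_rot: [3.141, 0.07, 0.0]
ft_force: [1.0, -4.4, 0.2]
finger_gap: 12.9
gripper_force: 30.0
```

```bash
python3 - <<'E'
from h import *
d=shot('wrist','w6.png'); cv2.imwrite('pics/c6.png',cv2.resize(d['image'][110:300,240:400,::-1],None,fx=3,fy=3,interpolation=cv2.INTER_CUBIC))
s=ctrl.read_state();print(s['tcp_pos'],s['ft_force'])
E
```

```text
[ 551.15336556 -178.21371115   61.23538008] [ 0.05297523 -5.51421252  1.07225181]
```

View pics/c6.png

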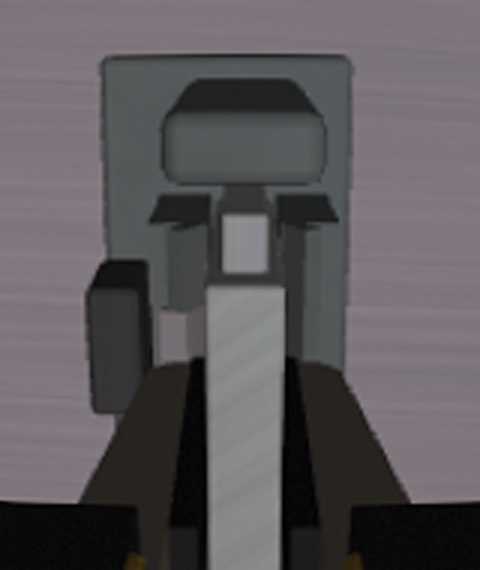

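The tongue's far edge is at crop v = 213 and the post's near edge is at v = 184, so the plate is close to level. There is no floor reaction yet, so I'll ease down further until the force rises.

Request:
move_arm --pt "0 0 -0.001 0 1" --pt "0 0 0 0 1" --pt "0 0 -0.001 0 1" --pt "0 0 0 0 1" --pt "0 0 0 0 1" --pt "0 0 0 0 1" --pt "0 0 0 0 1" --pt "0 0 0 0 1" --pt "0 0 0 0 1" --pt "0 0 0 0 1"

```text
time_s: 17.35
tcp_pos: [551.2, -178.2, 61.2]
tool_rot: [3.14, 0.07, 0.0]
ft_force: [-5.1, -3.8, 14.6]
finger_gap: 12.9
gripper_force: 30.0
```

The arm stopped solidly at the expected height of 61.2 mm with 14.6 N of reaction, so the plate is on the floor. Release and retreat.

Request:
move_arm --pt "0 0 0.001 0 0.8" --pt "0 0 0 0 0.6" --pt "0 0 0 0 0.45" --pt "0 0 0 0 0.45" --pt "0 0 0 0 0.45" --pt "0 0 0.03 0 0.45" --pt "0 0 0.04 0 0.45" --pt "0 0 0.04 0 0.45" --pt "0 0 0.04 0 0.45" --pt "0 0 0 0 0.45"

```text
time_s: 18.35
tcp_pos: [554.5, -178.8, 216.1]
tool_rot: [3.138, 0.07, 0.016]
ft_force: [0.1, -0.2, -0.9]
finger_gap: 50.4
gripper_force: 0.0
```

```bash
python3 - <<'E'
from h import *
d=shot('wrist','w7.png'); a=d['image'][100:300,40:440,::-1]; cv2.imwrite('pics/c7.png',cv2.resize(a,None,fx=2,fy=2,interpolation=cv2.INTER_CUBIC))
s=ctrl.read_state();print(s['tcp_pos'],s['ft_force'],s['finger_gap'])
E
```

```text
[ 552.75378813 -178.46314871  213.09663036] [ 0.13753033 -0.40743234 -0.92166498] 50.41157111828051
```

View pics/c7.png

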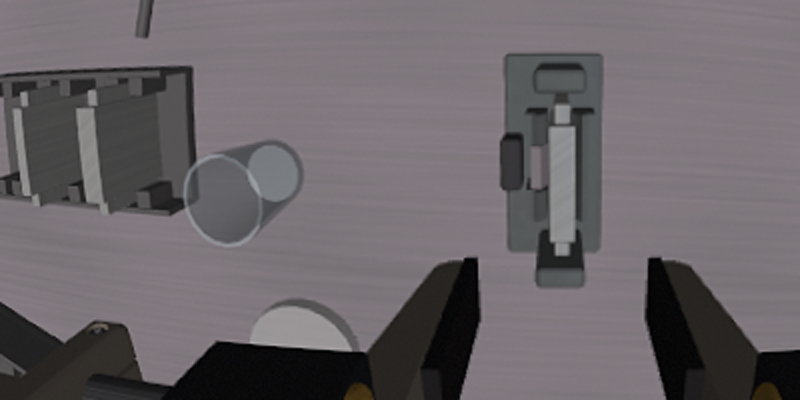

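The plate stands upright between the posts, with its tongue ends at crop (562,103) and (562,256). The other two plates are still in the rack. I'll check the height from the tongue length, then hand in.

```bash
python3 - <<'E'
from h import *
d=load('w7.png')
P=lambda u,v,z: onz(*fray(d,40+u/2-.25,100+v/2-.25),z)
for z in(82,88): print(z,P(562,103,z).round(1),P(562,256,z).round(1),'len',np.linalg.norm(P(562,103,z)-P(562,256,z)).round(1),'post mid',P(560,287,z).round(1),P(560,66,z).round(1))
print(order.close_job())
E
```

```text
82 [ 595.3 -176.8   82. ] [ 517.  -180.3   82. ] len 78.3 post mid [ 499.6 -180.    82. ] [ 613.2 -175.1   82. ]
88 [ 596.  -176.8   88. ] [ 519.3 -180.2   88. ] len 76.8 post mid [ 502.3 -179.9   88. ] [ 613.5 -175.    88. ]
the job is handed in; nothing more can be done
None
```

The 13 mm plate (rack +y bay, 12.8 mm at the fingers) is in the carrier slot and the job is handed in at about 18 s; it stopped on the floor at the expected height with 14.6 N, though I got no verdict or feeler reading; the right plate read 16.3 mm, and I pinched the middle one but missed its reading.

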